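Set the lathe's speed limit and speed ring to the hollowing marks

TASK

Set the lathe controls for hollowing: lift the wooden lid off the limiter's well and set it down gently, flat, right way up, on a free part of the table top. Then turn the knob sunk in the well until its pointer points at the round pin on that housing (not at the oblong block), and after that turn the outer ring of the two concentric knobs on the other housing until its pointer points at the round pin there. Do not move the small inner knob, leave the lid off, and leave everything else on the table where it is.

Things in the scene. Friction and masses are not known exactly. Their poses are not given: they have to be found in the camera images.
- head: Speed control: fixed ochre housing 40 mm high with a concentric pair of knobs. Origin under the knobs' axis, at table height; it reaches 75 mm to its -x, 130 mm to +x, 75 mm to each side. A fixed steel post, up to 36 mm thick, stands 105 mm from the knobs' axis along the housing's +x, its top 200 mm above the table: keep the gripper's body clear of it.
- speed_ring (a joint): Angle of the outer, larger, lower knob (speed ring), rad, counter-clockwise from above; at 0 its pointer points to the housing's -x. Range -3 to 3. Black fluted ring, 60 mm in diameter, 41 to 77 mm above the table, on the axis of head, graspable across any diameter in its upper 25 mm. Stiff (about 0.15 N m), stays where it is left.
- speed_tip (a point): Tip of the speed ring's pointer: a nose 8 mm wide low on the ring's side, 44 mm from the axis, 46 mm above the table (the nose reaches up to 50 mm). This point's x axis points outward along the pointer, z up.
- fine_knob (a joint): Angle of the inner, smaller, upper knob of the pair (fine adjustment), rad, counter-clockwise from above. Aluminium, 30 mm in diameter, from 79 to 103 mm above the table, same axis as the ring. It turns very easily (0.03 N m) and must stay as it is.
- fine_tip (a point): Point on the rim of the fine knob's top, 15 mm from the axis, 103 mm above the table, at the end of its short dark line.
- speed_pin: Marker for this job on the speed control: fixed round steel pin, 15 mm in diameter, 7 mm high, on the housing's top beside the ring (about 58 to 75 mm from the axis). Origin at the centre of its foot, 40 mm above the table. It may stand on the left or on the right of the ring.
- speed_block: Another job's marker on the speed control: fixed oblong steel block, 28 x 9 x 5 mm, on the opposite side of the ring from the round pin. Origin at the centre of its foot. Not to be used.
- limiter: Speed limiter: fixed ochre housing, 150 x 150 mm and 90 mm high, with a round well 88 mm in diameter and 45 mm deep in the middle of its top. Origin at the centre of its underside, below the well's axis.
- trim_knob (a joint): Angle of the limit knob sunk in the well, rad, counter-clockwise from above; at 0 its pointer points to the limiter's -x. Range -2.6 to 2.6. Black bar knob on the well's axis: a bar 34 mm long, 14 mm thick (grasp across its flats), 52 to 82 mm above the table, on a disc 36 mm in diameter, 46 to 52 mm. Takes about 0.06 N m, stays where it is left.
- trim_tip (a point): Tip of the limit knob's pointer: a nose 6 mm wide that lengthens the bar at one end, 34 mm from the axis, 56 mm above the table. This point's x axis points outward along the pointer (and so along the bar), z up.
- trim_pin: Marker for this job on the limiter: fixed round steel pin, 15 mm in diameter, 7 mm high, on the housing's top beside the well (about 64 to 80 mm from the axis). Origin at the centre of its foot, 90 mm above the table. It may stand on the left or on the right.
- trim_block: Another job's marker on the limiter: fixed oblong steel block, 28 x 9 x 5 mm, on the other side of the well. Origin at the centre of its foot. Not to be used.
- lid: Loose turned wooden lid that covers the well at the start: disc 104 mm in diameter, 12 mm thick, with a round finger knob 30 mm in diameter from 26 to 60 mm above its underside (neck 20 mm below that). About 0.1 to 0.2 kg. Origin at the centre of its underside, z up.
- bowl: Bystander: light wooden bowl, 110 mm in diameter, 50 mm high. Origin at the centre of its foot.
- glue: Bystander: upright white glue bottle, 56 mm in diameter, 150 mm high. Origin at the centre of its base.
- tkey: Bystander: T-handle hex key lying flat, within 82 mm of its origin, shaft along its x, handle 90 mm across, 18 mm high.
- driver: Bystander: screwdriver lying along its x, within 85 mm of its origin, up to 30 mm wide and high.
- wrench: Bystander: wrench lying along its x, within 85 mm of its origin, up to 50 mm wide, 20 mm high.
- clamp: Bystander: black spring clamp lying along its x, within 70 mm of its origin, under 50 mm wide, 28 mm high. Origin near its middle, on the table.
- blank: Bystander: dark square wooden blank, 68 x 68 x 50 mm. Origin at the centre of its underside.
- tin: Bystander: upright round tin, 72 mm in diameter, 75 mm high. Origin at the centre of its base.
There are look-alikes about, which are no part of the job. Leave any green, orange or purple look-alike of the lid alone.

How it is judged:
On the way, in this order (a step that is already met when the one before it is completed fails the run):
1. the lid lies flat, right way up, on the table, let go (height (world z) of lid below 0.006 m and angle between lid's own z axis and vertical below 0.1 rad and contact force between the fingers and lid below 0.1 N), for 0.2 s.
2. the sunken limit knob points at the limiter's round pin (y of trim_pin in the frame of trim_tip between -0.006 and 0.006 m and x of trim_pin in the frame of trim_tip above 0 m), for 0.2 s.
3. the outer speed ring points at the speed control's round pin (y of speed_pin in the frame of speed_tip between -0.006 and 0.006 m and x of speed_pin in the frame of speed_tip above 0 m), for 0.2 s.
At the end, for the whole second after the job is handed in: The lid lies flat, right way up, on the table, let go and still; each housing's round pin is within 6 mm (about 5 degrees) of the line of the sunken knob's or outer ring's pointer, ahead of it, both still; the inner knob is within 2 mm at its rim of where it began (all of step 1 and all of step 2 and all of step 3 and linear speed of lid below 0.02 m/s and distance of fine_tip from where it was at the start of the episode below 0.002 m and velocity of joint trim_knob between -0.05 and 0.05 rad/s and velocity of joint speed_ring between -0.05 and 0.05 rad/s); the robot touches nothing.
It fails at once if the inner fine knob is turned (more than 2 mm at its rim) (distance of fine_tip from where it was at the start of the episode above 0.002 m).
It fails at once if the lid is dropped or thrown down (it falls onto the table, out of the fingers, faster than 0.6 m/s) (height (world z) of lid below 0.03 m and linear speed of lid above 0.6 m/s and contact force between the fingers and lid below 0.1 N).
It fails at once if a bystander is displaced by more than 25 mm or a bystander is tipped over (distance of any of bowl, glue, tkey, driver, wrench, clamp, blank, tin from where it was at the start of the episode above 0.025 m or angle between any of bowl, glue, blank, tin's own z axis and vertical above 0.5 rad).
It also fails if it takes over 72 s, if anything falls off the work surface, if the arm or the gripper's body presses on something with over 40 N, if the wrist force passes 120 N, or if a joint passes its speed limit or range.

ROBOT

A 7-joint arm with a two-finger parallel gripper is mounted at the origin on the work surface. World frame = base frame: x ahead of the robot, y to its left, z up, the work surface at z = 0. Lengths are in m, angles in rad, forces in N, time in s.
With the tool pointing down it reaches from about 0.4 to 0.9 m from the base axis. Payload 5.6 kg.
Tool frame: the origin (TCP) lies at the centre of the arm's flange, where the gripper is bolted on; the fingertips stand 190 mm ahead of it and the grasp point (between the pads) lies 171 mm ahead of it; z points along the fingers, y is the direction in which the jaws open and shut (so a half turn about z gives the same grasp; the last joint's range is limited). The gripper opens to 92 mm and grips with 3 to 60 N. Pads are 20 mm wide; open, the fingers measure 128 mm over their backs; the gripper's body (75 mm by 189 mm) begins 69 mm behind the grasp point.
Start: joints at [-1.27, 0.468, -0.012, 1.603, 0.006, 1.071, -0.056], TCP at [0.219, 0.612, 0.405] pointing down, gripper open.
Joint ranges: [-2.53, 2.53], [-0.31, 2.02], [-1.57, 1.55], [0.28, 2.44], [-1.29, 4.43], [0.15, 1.84], [-2.92, 2.92]. Speed limits (rad/s): [2.57, 2.57, 3.14, 3.14, 3.14, 3.14, 3.14].

INTERFACE

Orientations are given as a unit quaternion [w, x, y, z].
In Python, from cell import arm, get_image, camera_params gives the robot as it stands. The module is installed in compiled form; this text tells all that it offers.
- The arm moves only by the shell command python3 -m creep 'ROWS' [FORCE]. ROWS is a JSON object of lists of equal length, an entry for each row: "linear": the shift along the world's x, y, z in m, a list of three; "delta_rot": the turn, a rotation vector about the world's x, y, z in degrees, a list of three; "hand": the closure, from 0 (fully open) to 1 (shut). In form: {"linear": [[tx, ty, tz], ...], "delta_rot": [[ax, ay, az], ...], "hand": [hand, ...]}. A call has 1 to 8 rows; each row shifts and turns the pose as measured when the row begins; what a row does not reach is not made up. A row lasts 1/12 s, in which the tool goes at most 41.7 mm and 7.16 degrees, less where a joint would pass 70% of its speed; a pose out of reach is approached as far as the arm can. A call with a gripper value outside its range is refused whole. The fingers move at their own pace and stop on an object; FORCE is the grip in N (left out, the last holds). Time passes only in rows, so rows that do not move let the fingers close. It gives the time, the measured TCP pose, the force and the opening at its end, in the units of the state.
- arm.get_obs(): the state, without advancing time (a new reading comes with each control period).
- get_image(name): name is "scene" or "top" or "wrist"; returns (picture, depth): 400x640x3 uint8, red, green, blue; 400x640 float32, m along the optical axis (not along the pixel's ray), 0 where there is no reading.
- camera_params(name): a dict with "K" (3x3 intrinsics, pixels), "T" (4x4, takes a point from camera to world coordinates); the wrist camera has in their place "tool_from_camera" (4x4, takes a point from camera to tool coordinates, whose origin is the TCP and whose axes are the flange's). Camera axes: x right, y down, z forward; pixel columns grow to the right and rows downward; lengths in m; the calibration is good to about 2 mm. A picture is of the moment at which its call begins: read the wrist's pose just before it. camera_params takes no time and is no camera call.
- arm.hand_in(): hands the job in, once; it reports no verdict.
The state is a dict: "time": time; "qpos": joint angles; "dq": joint speeds; "effort": joint torques, N m; "position": TCP position; "tcp_rot": TCP orientation; "contact_force": force on the tool from outside, world axes, zero at the start; "ft_torque": the same for the moment, N m; "finger_gap": finger opening in m.
Only numpy, scipy, OpenCV 4.12 (cv2) and the standard library are available. Lean on these libraries where they do the work, as an engineer would, in place of code of your own. Each camera call takes 0.05 s, during which the arm holds its last target. There are 200 camera calls.

## Working session

There is one attempt and no reset: what is moved stays moved. The work goes in short steps, Python scripts to look and compute and a shell command to move; the robot and the scene stay as the last step left them, time stands still between calls to the robot, and variables do not carry over. Pictures are saved under pics/ and viewed, about 8 in all and at most 12, crops included, and the job is handed in when it is done.

```bash
mkdir -p pics
cat > h.py <<'E'
import numpy as np, cv2
from cell import arm, get_image, camera_params
from scipy.spatial.transform import Rotation as R
def q2R(q): return R.from_quat([q[1],q[2],q[3],q[0]]).as_matrix()
def cam(name):
    p=camera_params(name); K=np.array(p["K"])
    if name=="wrist":
        o=arm.get_obs(); T=np.eye(4); T[:3,:3]=q2R(o["tcp_rot"]); T[:3,3]=o["position"]
        return K,T@np.array(p["tool_from_camera"])
    return K,np.array(p["T"])
def onplane(K,T,uv,z):
    d=T[:3,:3]@np.linalg.inv(K)@np.array([uv[0],uv[1],1.]); c=T[:3,3]
    return c+d*(z-c[2])/d[2]
def cloud(K,T,D):
    v,u=np.mgrid[:D.shape[0],:D.shape[1]]
    P=np.stack([(u-K[0,2])/K[0,0]*D,(v-K[1,2])/K[1,1]*D,D],-1)
    return P@T[:3,:3].T+T[:3,3]
def snap(name):
    K,T=cam(name); I,D=get_image(name); 
    return K,T,I,D
def save(f,I): cv2.imwrite("pics/"+f,cv2.cvtColor(I,cv2.COLOR_RGB2BGR))
E
python3 - <<'E'
from h import *
o=arm.get_obs(); print(o)
for n in("scene","top"):
    K,T,I,D=snap(n); save(n+"0.png",I); np.savez(n+"0.npz",K=K,T=T,I=I,D=D); print(n,K.round(1).tolist(),T.round(3).tolist())
print(camera_params("wrist"))
E
```

```text
{'time': 0.0, 'qpos': array([-1.26997381,  0.46835927, -0.01159764,  1.60361917,  0.00598955,
        1.07137678, -0.05629495]), 'dq': array([-4.04266539e-04,  1.23490665e-05, -7.73259244e-05, -2.41519536e-03,
        4.20952416e-05, -8.32979182e-04, -1.25218348e-03]), 'effort': array([ 7.10052573e-04, -5.20583475e+01, -1.21122622e-02, -2.43736535e+01,
       -5.65857359e-02,  1.76090183e-02,  1.62906736e-04]), 'position': array([0.21906955, 0.6117081 , 0.40375352]), 'tcp_rot': array([-9.09210418e-05,  1.71099469e-01,  9.85253381e-01, -8.59227341e-04]), 'contact_force': array([-0.71858676, -0.21398447,  0.62628079]), 'ft_torque': array([-0.03679052, -0.01106693,  0.01722451]), 'finger_gap': 0.09174143080845511}
scene [[402.3, 0.0, 312.4], [0.0, 402.3, 204.7], [0.0, 0.0, 1.0]] [[0.728, 0.53, -0.435, 1.092], [0.686, -0.564, 0.46, -0.613], [-0.002, -0.633, -0.774, 1.128], [0.0, 0.0, 0.0, 1.0]]
top [[445.2, 0.0, 322.4], [0.0, 445.2, 199.8], [0.0, 0.0, 1.0]] [[0.027, -0.98, 0.196, 0.284], [-0.999, -0.031, -0.018, 0.008], [0.023, -0.195, -0.98, 1.293], [0.0, 0.0, 0.0, 1.0]]
{'K': array([[311.48413175,   0.        , 321.06360184],
       [  0.        , 311.48413175, 199.6215294 ],
       [  0.        ,   0.        ,   1.        ]]), 'tool_from_camera': array([[ 2.60342785e-04, -9.60465171e-01, -2.78400050e-01,
         7.86809378e-02],
       [ 9.99999261e-01,  5.80730737e-04, -1.06835129e-03,
        -3.96615644e-04],
       [ 1.18778967e-03, -2.78399566e-01,  9.60464612e-01,
         1.82306461e-02],
       [ 0.00000000e+00,  0.00000000e+00,  0.00000000e+00,
         1.00000000e+00]])}
```

View pics/top0.png

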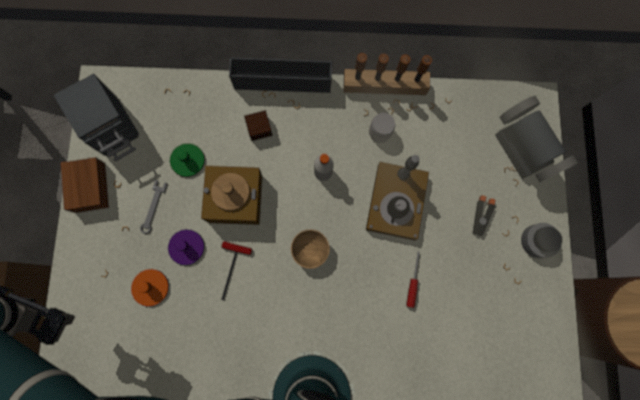

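View pics/scene0.png

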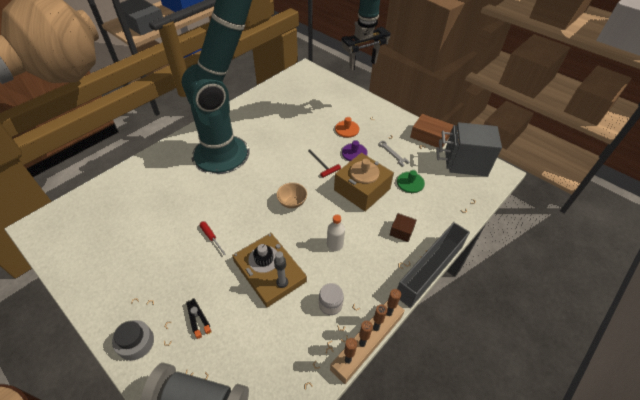

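Top view: the wooden lid on the limiter is at about (230,192). Look-alikes are green (187,160), purple (186,247) and orange (150,287). The bowl (310,250) is also wood-coloured. The speed control's ring is at (400,208) and its post at (411,160). I choose the wooden disc on the ochre block. Next I measure and check it in a close crop.

Run:
```python
from h import *
z=np.load("top0.npz"); K,T,I,D=[z[k] for k in "KTID"]
P=cloud(K,T,D)
def reg(u0,u1,v0,v1,z0,z1):
    p=P[v0:v1,u0:u1].reshape(-1,3); d=D[v0:v1,u0:u1].ravel(); m=(d>0)&(p[:,2]>z0)&(p[:,2]<z1); return p[m]
for nm,a in dict(lidknob=(210,255,165,215,.138,.16),liddisc=(200,265,160,225,.097,.107),lim=(195,270,160,230,.08,.095),head=(360,435,155,245,.03,.046),fine=(380,425,185,230,.095,.112),ring=(380,425,185,235,.07,.085),post=(395,430,140,190,.18,.22)).items():
    p=reg(*a); 
    if len(p)<4: print(nm,len(p)); continue
    c,s,ang=cv2.minAreaRect((p[:,:2]*1000).astype(np.float32)); print(nm,len(p),p.mean(0).round(4),np.round(c,1),np.round(s,1),round(ang,1))
for nm,uv in dict(bowl=(310,250),glue=(324,165),tin=(382,126),blank=(259,125),tk=(233,265),wr=(153,208),green=(187,160),purple=(186,247),drv=(414,285),clamp=(484,213)).items(): print(nm,onplane(K,T,uv,.02).round(3))
a=cv2.resize(I[145:245,180:280],(400,400),interpolation=cv2.INTER_CUBIC); b=cv2.resize(I[145:245,350:450],(400,400),interpolation=cv2.INTER_CUBIC)
save("crop0.png",cv2.convertScaleAbs(np.hstack([a,b]),alpha=1.5))
```

```text
lidknob 103 [0.539  0.2388 0.1477] [539.4 238.8] [27.  28.6] 89.0
liddisc 924 [0.5381 0.2392 0.1009] [539.  236.8] [108.4 105.8] 40.8
lim 1806 [0.5352 0.2403 0.0889] [539.2 241.1] [151.  151.2] 89.7
head 3009 [ 0.5415 -0.2318  0.0387] [ 544.5 -233.5] [150.8 205.8] 79.4
fine 93 [ 0.5171 -0.2284  0.1015] [ 517.6 -229. ] [26.9 29.5] 46.2
ring 249 [ 0.5151 -0.2269  0.076 ] [ 517.2 -229. ] [57.3 58.9] 27.5
post 70 [ 0.6184 -0.246   0.1955] [ 619.6 -247. ] [20.4 19.3] 42.1
bowl [0.392 0.016 0.02 ]
glue [ 0.644 -0.017  0.02 ]
tin [ 0.772 -0.189  0.02 ]
blank [0.762 0.182 0.02 ]
tk [0.343 0.232 0.02 ]
wr [0.499 0.472 0.02 ]
green [0.646 0.387 0.02 ]
purple [0.39  0.368 0.02 ]
drv [ 0.302 -0.28   0.02 ]
clamp [ 0.515 -0.489  0.02 ]
```

View pics/crop0.png

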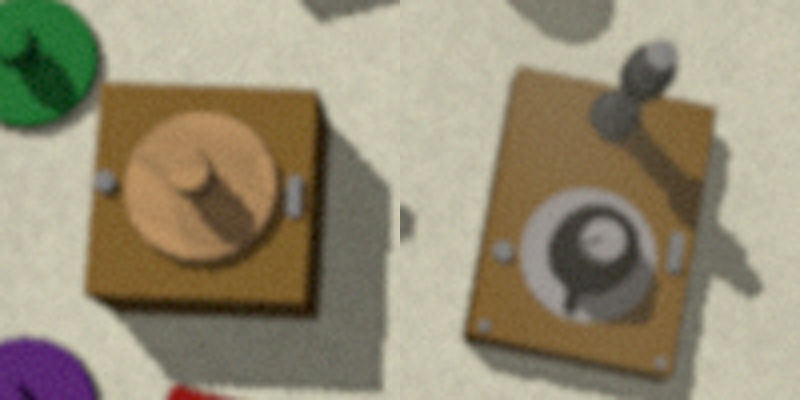

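The crop confirms it: a plain wooden lid with a finger knob on the ochre limiter. The limiter's round pin is to the left (+y) at pixel (206,190), its block to the right. On the speed control the pin is left at (376,208), the block right at about (419,208), and the ring pointer nose is at about (393,220). Moving above the lid.

```bash
python3 -m creep '{"linear":[[0.026,-0.031,0],[0.026,-0.031,0],[0.026,-0.031,0],[0.026,-0.031,0],[0.026,-0.031,0],[0.026,-0.031,0],[0.026,-0.031,0],[0.026,-0.031,0]],"delta_rot":[[0,0,5],[0,0,5],[0,0,5],[0,0,5],[0,0,0],[0,0,0],[0,0,0],[0,0,0]],"hand":[0,0,0,0,0,0,0,0]}' 20
```

```text
time: 0.77
position: [0.4211, 0.3607, 0.3994]
tcp_rot: [-0.004, -0.023, 1.0, -0.002]
contact_force: [0.7, 0.7, 0.5]
finger_gap: 0.0919
```

```bash
python3 -m creep '{"linear":[[0.026,-0.028,0.005],[0.026,-0.028,0.002],[0.026,-0.028,0],[0.026,-0.026,0],[0.012,-0.012,0],[0,0,0]],"delta_rot":[[0,0,-2],[0,0,0],[0,0,0],[0,0,0],[0,0,0],[0,0,0]],"hand":[0,0,0,0,0,0]}' 20
python3 - <<'E'
from h import *
K,T,I,D=snap("wrist"); save("w1.png",I)
P=cloud(K,T,D); o=arm.get_obs(); print(o["position"].round(4), o["tcp_rot"].round(4))
for a,b in((.138,.16),(.097,.107),(.08,.0935)):
    m=(D>0)&(P[...,2]>a)&(P[...,2]<b)&(abs(P[...,0]-.539)<.1)&(abs(P[...,1]-.239)<.1); p=P[m]; 
    print(a,len(p),p.mean(0).round(4) if len(p) else '',[np.round(x,1) for x in cv2.minAreaRect((p[:,:2]*1000).astype(np.float32))])
E
```

```text
time: 1.27
position: [0.5461, 0.2213, 0.4055]
tcp_rot: [-0.004, 0.003, 1.0, -0.005]
contact_force: [0.4, -0.4, -0.5]
finger_gap: 0.0917
[0.5451 0.2225 0.4053] [-0.0046  0.0021  1.     -0.0047]
0.138 1098 [0.5381 0.2395 0.1505] [array([539.7, 239.8]), array([28.6, 28.9]), np.float64(65.4)]
0.097 8110 [0.5358 0.2402 0.1034] [array([540.1, 238.5]), array([116.5, 104.5]), np.float64(46.4)]
0.08 12917 [0.5266 0.2401 0.0917] [array([539.1, 241.4]), array([150.4, 150. ]), np.float64(89.8)]
```

```bash
python3 -m creep '{"linear":[[-0.003,0.009,0],[-0.003,0.008,-0.02],[0,0,-0.025],[0,0,-0.01],[0,0,0],[0,0,0]],"delta_rot":[[0.5,-0.5,0],[0,0,0],[0,0,0],[0,0,0],[0,0,0],[0,0,0]],"hand":[0,0,0,0,0,0]}' 20
```

```text
time: 1.82
position: [0.5314, 0.2519, 0.349]
tcp_rot: [-0.001, -0.005, 1.0, 0.004]
contact_force: [-0.2, 0.4, 0.7]
finger_gap: 0.0919
```

```bash
python3 -m creep '{"linear":[[0.005,-0.009,0],[0,0,0],[0,0,0]],"delta_rot":[[0,0,0],[0,0,0],[0,0,0]],"hand":[0,0,0]}' 20; python3 -c "
from h import *
o=arm.get_obs(); print(o['position'].round(4),o['tcp_rot'].round(4), q2R(o['tcp_rot'])[:,2].round(4))"
```

```text
time: 2.07
position: [0.5362, 0.2445, 0.3513]
tcp_rot: [0.0, -0.007, 1.0, 0.005]
contact_force: [0.6, 0.1, -0.1]
finger_gap: 0.0918
[0.5362 0.2445 0.3513] [ 1.0e-04 -6.7e-03  1.0e+00  4.8e-03] [ 2.0e-04  9.6e-03 -1.0e+00]
```

```bash
python3 -m creep '{"linear":[[0.0025,-0.004,-0.015],[0,0,-0.015],[0,0,-0.009],[0,0,0],[0,0,0]],"delta_rot":[[-0.3,0,0],[0,0,0],[0,0,0],[0,0,0],[0,0,0]],"hand":[0,0,0,0,0]}' 20; python3 -c "
from h import *
o=arm.get_obs(); print(o['position'].round(4),o['tcp_rot'].round(4), q2R(o['tcp_rot'])[:,2].round(4))"
```

```text
time: 2.48
position: [0.5411, 0.2394, 0.3161]
tcp_rot: [0.004, -0.005, 1.0, 0.004]
contact_force: [0.7, -0.5, 0.7]
finger_gap: 0.0918
[0.5411 0.2394 0.3161] [ 0.0043 -0.005   1.      0.0041] [ 0.0086  0.0082 -0.9999]
```

```bash
python3 -m creep '{"linear":[[-0.001,0,-0.009],[0,0,0],[0,0,0],[0,0,0],[0,0,0],[0,0,0],[0,0,0],[0,0,0]],"delta_rot":[[-0.3,0.3,0],[0,0,0],[0,0,0],[0,0,0],[0,0,0],[0,0,0],[0,0,0],[0,0,0]],"hand":[0,0,0.8,0.9,1,1,1,1]}' 20
```

```text
time: 3.15
position: [0.5408, 0.24, 0.3092]
tcp_rot: [0.003, -0.005, 1.0, 0.002]
contact_force: [0.4, 0.5, 1.2]
finger_gap: 0.0538
```

```bash
python3 -m creep '{"linear":[[0,0,0],[0,0,0],[0,0,0],[0,0,0],[0,0,0],[0,0,0]],"delta_rot":[[0,0,0],[0,0,0],[0,0,0],[0,0,0],[0,0,0],[0,0,0]],"hand":[1,1,1,1,1,1]}' 25
```

```text
time: 3.65
position: [0.5408, 0.24, 0.3095]
tcp_rot: [0.004, -0.005, 1.0, 0.002]
contact_force: [-0.4, -0.2, -0.0]
finger_gap: 0.0294
```

```bash
python3 -m creep '{"linear":[[0,0,0.006],[0,0,0.01],[0,0,0.015],[0,0,0.015],[0,0,0.008],[0,0,0.003],[0,0,0],[0,0,0]],"delta_rot":[[0,0,0],[0,0,0],[0,0,0],[0,0,0],[0,0,0],[0,0,0],[0,0,0],[0,0,0]],"hand":[1,1,1,1,1,1,1,1]}' 25; python3 -c "
from h import *
K,T,I,D=snap('wrist'); save('w2.png',I); np.savez('w2.npz',K=K,T=T,I=I,D=D)
o=arm.get_obs(); print(o['position'].round(4),o['contact_force'].round(2), q2R(o['tcp_rot'])[:,2].round(4))"
```

```text
time: 4.32
position: [0.54, 0.2396, 0.3711]
tcp_rot: [0.003, -0.005, 1.0, 0.002]
contact_force: [-0.3, 0.5, -1.2]
finger_gap: 0.0291
[0.54   0.2395 0.3709] [ 0.19 -0.61 -1.42] [ 0.0056  0.0042 -1.    ]
```

View pics/w2.png

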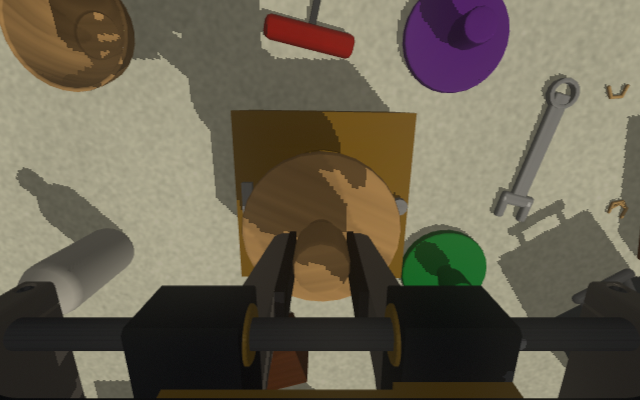

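The lid hangs level in the fingers. The round pin shows at (400,206) and the block at (247,194) on the housing below. Carrying it to the free spot at about (0.52, 0.055).

```bash
python3 -m creep '{"linear":[[-0.004,-0.012,0],[-0.004,-0.025,0],[-0.004,-0.03,0],[-0.004,-0.03,0],[-0.003,-0.03,0],[0,-0.025,0],[0,-0.012,0],[0,0,0]],"delta_rot":[[0,0,0],[0,0,0],[0,0,0],[0,0,0],[0,0,0],[0,0,0],[0,0,0],[0,0,0]],"hand":[1,1,1,1,1,1,1,1]}' 25; python3 -c "
from h import *
K,T,I,D=snap('top'); P=cloud(K,T,D); np.savez('t2.npz',K=K,T=T,I=I,D=D)
o=arm.get_obs(); print(o['position'].round(4),o['contact_force'].round(2), q2R(o['tcp_rot']).round(4))
m=(D>0)&(P[...,2]<.16)
for nm,c in dict(glue=(.644,-.017),bowl=(.392,.016)).items():
    s=m&(P[...,2]>.02)&(np.hypot(P[...,0]-c[0],P[...,1]-c[1])<.09); p=P[s]; print(nm,len(p),p.min(0).round(3),p.max(0).round(3))
"
```

```text
time: 5.03
position: [0.5137, 0.0646, 0.3648]
tcp_rot: [-0.003, -0.006, 1.0, 0.0]
contact_force: [0.8, 0.3, -1.0]
finger_gap: 0.0297
[0.5137 0.0658 0.3648] [-0.37  0.02 -1.47] [[-9.999e-01 -1.300e-02 -6.400e-03]
 [-1.300e-02  9.999e-01  4.000e-04]
 [ 6.400e-03  5.000e-04 -1.000e+00]]
glue 354 [ 0.601 -0.042  0.022] [0.651 0.013 0.153]
bowl 194 [ 0.355 -0.037  0.02 ] [ 0.443 -0.005  0.055]
```

```bash
python3 -m creep '{"linear":[[0.003,-0.004,-0.01],[0.002,-0.003,-0.02],[0,0,-0.02],[0,0,-0.02],[0,0,-0.015],[0,0,-0.008],[0,0,0],[0,0,0]],"delta_rot":[[0,-0.3,0],[0,0,0],[0,0,0],[0,0,0],[0,0,0],[0,0,0],[0,0,0],[0,0,0]],"hand":[1,1,1,1,1,1,1,1]}' 25; python3 -c "
from h import *
o=arm.get_obs(); print(o['position'].round(4),o['contact_force'].round(2), q2R(o['tcp_rot'])[:,2].round(4))"
```

```text
time: 5.75
position: [0.5175, 0.066, 0.2672]
tcp_rot: [-0.001, -0.011, 1.0, 0.003]
contact_force: [0.4, -0.4, -1.5]
finger_gap: 0.0296
[0.5175 0.066  0.2672] [ 0.38 -0.35 -1.46] [-0.0013  0.0051 -1.    ]
```

```bash
python3 -m creep '{"linear":[[0,0,-0.01],[0,0,-0.015],[0,0,-0.01],[0,0,-0.002],[0,0,0],[0,0,0]],"delta_rot":[[-0.2,0,0],[0,0,0],[0,0,0],[0,0,0],[0,0,0],[0,0,0]],"hand":[1,1,1,1,1,1]}' 25; python3 -c "
from h import *
o=arm.get_obs(); print(o['position'].round(4),o['contact_force'].round(2), q2R(o['tcp_rot'])[:,2].round(4))"
```

```text
time: 6.25
position: [0.519, 0.0679, 0.2309]
tcp_rot: [0.003, -0.012, 1.0, 0.002]
contact_force: [0.3, -0.1, -1.2]
finger_gap: 0.0293
[0.519  0.0679 0.2309] [ 0.26 -0.11 -1.24] [ 0.0052  0.0031 -1.    ]
```

```bash
python3 -m creep '{"linear":[[0,0,-0.003],[0,0,-0.003],[0,0,-0.002],[0,0,-0.002],[0,0,0],[0,0,0]],"delta_rot":[[0,0.2,0],[0,0,0],[0,0,0],[0,0,0],[0,0,0],[0,0,0]],"hand":[1,1,1,1,1,1]}' 25; python3 -c "
from h import *
o=arm.get_obs(); print(o['position'].round(4),o['contact_force'].round(2), q2R(o['tcp_rot'])[:,2].round(4))"
```

```text
time: 6.75
position: [0.5199, 0.0679, 0.2218]
tcp_rot: [0.003, -0.012, 1.0, 0.002]
contact_force: [-0.6, -0.3, -0.8]
finger_gap: 0.0293
[0.5199 0.0679 0.2218] [-0.64 -0.26 -0.8 ] [ 0.0051  0.0038 -1.    ]
```

```bash
python3 -m creep '{"linear":[[0,0,-0.002],[0,0,-0.002],[0,0,0],[0,0,0]],"delta_rot":[[0,0,0],[0,0,0],[0,0,0],[0,0,0]],"hand":[1,1,1,1]}' 25; python3 -c "
from h import *
o=arm.get_obs(); print(o['position'].round(4),o['contact_force'].round(2), q2R(o['tcp_rot'])[:,2].round(4))"
```

```text
time: 7.08
position: [0.5205, 0.0679, 0.2201]
tcp_rot: [0.003, -0.012, 1.0, 0.002]
contact_force: [0.7, 0.5, -1.7]
finger_gap: 0.0299
[0.5205 0.0679 0.2201] [ 0.68  0.53 -1.7 ] [ 0.0061  0.0046 -1.    ]
```

```bash
python3 -m creep '{"linear":[[0,0,-0.003],[0,0,-0.003],[0,0,0]],"delta_rot":[[0,0,0],[0,0,0],[0,0,0]],"hand":[1,1,1]}' 25; python3 -c "
from h import *
o=arm.get_obs(); print(o['position'].round(4),o['contact_force'].round(2), q2R(o['tcp_rot'])[:,2].round(4))"
```

```text
time: 7.33
position: [0.5216, 0.0678, 0.2195]
tcp_rot: [0.004, -0.012, 1.0, 0.003]
contact_force: [1.0, 0.9, -1.2]
finger_gap: 0.0297
[0.5216 0.0678 0.2195] [ 1.04  0.9  -1.2 ] [ 0.0077  0.0059 -1.    ]
```

Run:
```python
from h import *
for n in("wrist","scene"):
    K,T,I,D=snap(n); P=cloud(K,T,D); r=np.hypot(P[...,0]-.522,P[...,1]-.068)
    m=(D>0)&(r>.022)&(r<.048)&(P[...,2]<.04); print(n,m.sum(),np.percentile(P[m][:,2],[5,25,50,75,95]).round(4))
    # tilt fit
    p=P[m]; p=p[abs(p[:,2]-np.median(p[:,2]))<.006]; print(np.linalg.lstsq(np.c_[p[:,:2],np.ones(len(p))],p[:,2],rcond=None)[0].round(4))
    m=(D>0)&(r>.06)&(r<.08)&(P[...,2]<.03); print(' table',np.median(P[m][:,2]).round(4))
```

```text
wrist 8509 [0.0137 0.0143 0.0147 0.0151 0.0157]
[0.0007 0.0015 0.0142]
 table 0.0018
scene 220 [0.0078 0.0108 0.0128 0.0146 0.0169]
[0.0145 0.0127 0.0041]
 table -0.0006
```

The lid is down (its top is about 13 mm above the table). Releasing.

```bash
python3 -m creep '{"linear":[[0,0,0],[0,0,0],[0,0,0],[0,0,0],[0,0,0],[0,0,0]],"delta_rot":[[0,0,0],[0,0,0],[0,0,0],[0,0,0],[0,0,0],[0,0,0]],"hand":[0.6,0.5,0.4,0.2,0,0]}' 25; python3 -m creep '{"linear":[[0,0,0.01],[0,0,0.03],[0,0,0.035],[0,0,0.035],[0,0,0.03],[0,0,0.02],[0,0,0],[0,0,0]],"delta_rot":[[0,0,0],[0,0,0],[0,0,0],[0,0,0],[0,0,0],[0,0,0],[0,0,0],[0,0,0]],"hand":[0,0,0,0,0,0,0,0]}' 25
python3 - <<'E'
from h import *
K,T,I,D=snap("wrist"); P=cloud(K,T,D); r=np.hypot(P[...,0]-.522,P[...,1]-.068)
m=(D>0)&(r>.022)&(r<.045)&(P[...,2]<.04); p=P[m]; print(len(p),np.median(p[:,2]).round(4),np.linalg.lstsq(np.c_[p[:,:2],np.ones(len(p))],p[:,2],rcond=None)[0].round(4))
m=(D>0)&(r<.03)&(P[...,2]>.04); print(P[m].mean(0).round(4),m.sum(), P[m].max(0).round(4))
K,T,I,D=snap("top"); save("t3.png",I); np.savez("t3.npz",K=K,T=T,I=I,D=D)
# limiter well crop with scale
save("t3c.png",cv2.convertScaleAbs(cv2.resize(I[150:235,190:275],(600,600),interpolation=cv2.INTER_CUBIC),alpha=1.8))
E
```

```text
time: 7.93
position: [0.5213, 0.0679, 0.217]
tcp_rot: [0.003, -0.012, 1.0, 0.003]
contact_force: [0.3, -0.2, 0.2]
finger_gap: 0.0673
time: 8.6
position: [0.5185, 0.0671, 0.3873]
tcp_rot: [0.002, -0.012, 1.0, 0.002]
contact_force: [-0.5, -0.3, -1.4]
finger_gap: 0.0919
3381 0.0137 [-0.0003 -0.0011  0.0139]
[0.5001 0.0693 0.2682] 4401 [0.5342 0.0897 0.3219]
```

View pics/t3c.png

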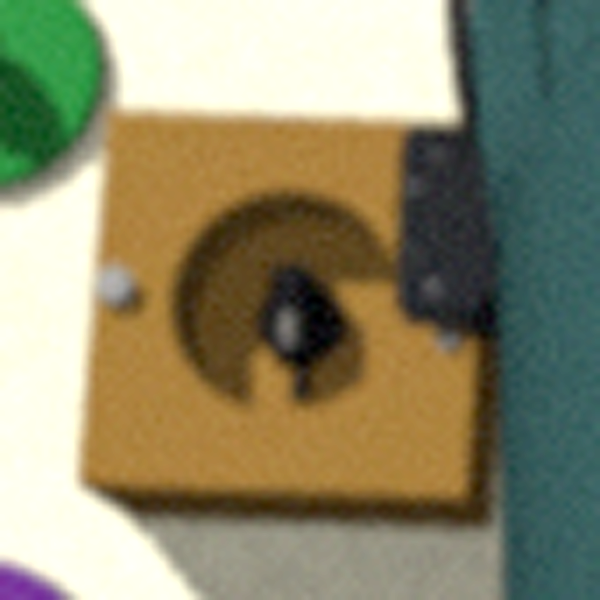

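The lid is flat on the table (plane slope about 0.001). The well crop shows the pointer nose at crop (303,385), so it points toward world −x. The round pin is at crop (117,288), on the +y side, and the block is under the arm on the −y side. Going above the limiter with the wrist camera.

```bash
python3 -m creep '{"linear":[[0.008,0.02,0.005],[0.009,0.027,0.005],[0.009,0.027,0],[0.009,0.027,0],[0.009,0.027,0],[0.009,0.025,0],[0,0.01,0],[0,0,0]],"delta_rot":[[0,0,0],[0,0,0],[0,0,0],[0,0,0],[0,0,0],[0,0,0],[0,0,0],[0,0,0]],"hand":[0.67,0.67,0.67,0.67,0.67,0.67,0.67,0.67]}' 25
python3 - <<'E'
from h import *
K,T,I,D=snap("wrist"); save("w4.png",I[:, :]); np.savez("w4.npz",K=K,T=T,I=I,D=D)
o=arm.get_obs(); print(o["position"].round(4), q2R(o["tcp_rot"]).round(4).tolist(),o["qpos"].round(3),o["finger_gap"])
E
```

```text
time: 9.37
position: [0.5694, 0.2339, 0.3819]
tcp_rot: [-0.011, -0.008, 1.0, -0.003]
contact_force: [0.1, -0.3, 0.0]
finger_gap: 0.0405
[0.5693 0.2328 0.3817] [[-0.9996, -0.0162, -0.0221], [-0.0161, 0.9999, -0.0063], [0.0222, -0.006, -0.9997]] [-0.513  0.436  0.094  1.712 -0.05   1.019  1.187] 0.03648360339708549
```

View pics/w4.png

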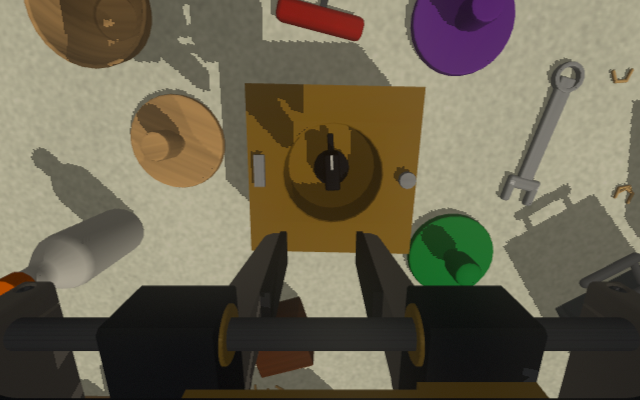

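```bash
cat > meas.py <<'E'
from h import *
def fitcirc(p):
    A=np.c_[2*p,np.ones(len(p))]; s=np.linalg.lstsq(A,(p**2).sum(1),rcond=None)[0]; return s[:2],np.sqrt(s[2]+s[:2]@s[:2])
def limiter(K,T,I,D):
    P=cloud(K,T,D); V=I.max(2).astype(int); S=I.max(2).astype(int)-I.min(2)
    r=np.hypot(P[...,0]-.539,P[...,1]-.241); ok=D>0
    m=ok&(r<.12)&(abs(P[...,2]-.0915)<.003); p=P[m]
    print("top z",np.median(p[:,2]).round(4),"rect",[np.round(x,1) for x in cv2.minAreaRect((p[:,:2]*1000).astype(np.float32))])
    # pin: grey pixels on top, +y side
    g=ok&(S<40)&(V>70)&(r>.05)&(r<.1)&(P[...,2]>.085)&(P[...,1]>.28)&(abs(P[...,0]-.54)<.04)
    n,l,st,c=cv2.connectedComponentsWithStats(g.astype(np.uint8)); k=1+st[1:,4].argmax(); q=P[l==k]; (cu,cv_)=c[k]
    print("pin px",c[k].round(1),st[k].tolist(),"ray z.0955",onplane(K,T,(cu,cv_),.0955).round(4),"rect",[np.round(x,1) for x in cv2.minAreaRect((q[q[:,2]>.094][:,:2]*1000).astype(np.float32))] if (q[:,2]>.094).sum()>3 else '')
    # bar top & nose
    for a,b in((.076,.09),(.050,.062)):
        b_=ok&(V<60)&(S<30)&(r<.042)&(P[...,2]>a)&(P[...,2]<b); q=P[b_]
        print("z",a,len(q),q.mean(0).round(4),[np.round(x,1) for x in cv2.minAreaRect((q[:,:2]*1000).astype(np.float32))])
        far=q[np.hypot(q[:,0]-.539,q[:,1]-.241)>.024]
        if len(far): print("  far",len(far),far.mean(0).round(4))
E
python3 - <<'E'
from meas import *
z=np.load("w4.npz"); limiter(*[z[k] for k in "KTID"])
E
```

```text
top z 0.0917 rect [array([539.3, 241.4]), array([150.5, 150.4]), np.float64(89.8)]
pin px [407.5 180.1] [399, 172, 18, 17, 221] ray z.0955 [0.5429 0.3074 0.0955] rect [array([542.1, 306.6]), array([13.7, 14.2]), np.float64(34.7)]
z 0.076 502 [0.5389 0.2412 0.0834] [array([539.1, 241.3]), array([34.1, 14. ]), np.float64(3.6)]
z 0.05 503 [0.5354 0.2399 0.0547] [array([533.5, 243.6]), array([34.3, 47.3]), np.float64(64.8)]
  far 33 [0.51   0.239  0.0613]
```

Knob axis is (0.5392, 0.2413), pointer heading about 183.6°, pin at (0.5425, 0.307) with heading 87.1°. So the turn needed is about −96.5°. Aligning above the well.

```bash
python3 -m creep '{"linear":[[-0.01,0.003,0],[-0.01,0.002,-0.015],[-0.005,0.001,-0.025],[0,0,-0.02],[0,0,-0.005],[0,0,0],[0,0,0]],"delta_rot":[[0.2,-0.6,1.2],[0.1,-0.5,1],[0,0,0],[0,0,0],[0,0,0],[0,0,0],[0,0,0]],"hand":[0.67,0.67,0.67,0.67,0.67,0.67,0.67]}' 25
cat > st.py <<'E'
from h import *
o=arm.get_obs(); Rm=q2R(o['tcp_rot']); p=o['position']
print(o['time'],'tcp',p.round(4),'grasp',(p+.171*Rm[:,2]).round(4),'jaw heading',np.degrees(np.arctan2(Rm[1,1],Rm[0,1])).round(2),'untilt deg',np.degrees([-Rm[1,2],Rm[0,2]]).round(2),'F',o['contact_force'].round(1),'T',o['ft_torque'].round(2),'gap',round(o['finger_gap'],4),'q7',o['qpos'][6].round(2))
E
python3 st.py
```

```text
time: 10.0
position: [0.5421, 0.2262, 0.312]
tcp_rot: [-0.004, -0.022, 1.0, -0.005]
contact_force: [-0.2, 0.1, 0.4]
finger_gap: 0.0305
10.0 tcp [0.5421 0.2262 0.312 ] grasp [0.5408 0.2244 0.141 ] jaw heading 92.53 untilt deg [ 0.61 -0.44] F [-0.2  0.1  0.4] T [ 0.05 -0.02  0.01] gap 0.0305 q7 1.2
```

```bash
python3 -m creep '{"linear":[[-0.002,0.01,0],[0,0.003,0],[0,0,0],[0,0,0]],"delta_rot":[[0.5,-0.4,0.8],[0,0,0],[0,0,0],[0,0,0]],"hand":[0.67,0.67,0.67,0.67]}' 25; python3 st.py
```

```text
time: 10.33
position: [0.5415, 0.2394, 0.3154]
tcp_rot: [0.002, -0.029, 1.0, 0.0]
contact_force: [-0.2, -0.6, -0.1]
finger_gap: 0.0301
10.3333 tcp [0.5415 0.2394 0.3154] grasp [0.5423 0.2396 0.1444] jaw heading 93.27 untilt deg [-0.06  0.28] F [-0.2 -0.6 -0.1] T [ 0.04 -0.06 -0.02] gap 0.0301 q7 1.19
```

Now down 55 mm, to TCP z ≈ 0.26, correcting on the way.

```bash
python3 -m creep '{"linear":[[-0.002,0.002,-0.01],[0,0,-0.015],[0,0,-0.015],[0,0,-0.006],[0,0,0],[0,0,0]],"delta_rot":[[0,0.2,0.2],[0,0,0],[0,0,0],[0,0,0],[0,0,0],[0,0,0]],"hand":[0.67,0.67,0.67,0.67,0.67,0.67]}' 25; python3 st.py
```

```text
time: 10.83
position: [0.5394, 0.243, 0.2683]
tcp_rot: [0.002, -0.031, 1.0, 0.002]
contact_force: [0.2, -0.1, -0.3]
finger_gap: 0.0307
10.8333 tcp [0.5394 0.243  0.2683] grasp [0.5402 0.2436 0.0973] jaw heading 93.61 untilt deg [-0.19  0.26] F [ 0.2 -0.1 -0.3] T [0.05 0.01 0.02] gap 0.0307 q7 1.2
```

```bash
python3 -m creep '{"linear":[[-0.001,-0.002,-0.01],[0,0,-0.008],[0,0,-0.003],[0,0,0],[0,0,0]],"delta_rot":[[-0.2,0.2,0],[0,0,0],[0,0,0],[0,0,0],[0,0,0]],"hand":[0.67,0.67,0.67,0.67,0.67]}' 25; python3 st.py
```

```text
time: 11.25
position: [0.5387, 0.2409, 0.2464]
tcp_rot: [0.001, -0.031, 1.0, 0.0]
contact_force: [0.9, 0.8, 0.4]
finger_gap: 0.0304
11.25 tcp [0.5387 0.2409 0.2464] grasp [0.5391 0.241  0.0754] jaw heading 93.6 untilt deg [-0.02  0.14] F [0.9 0.8 0.4] T [ 0.03  0.02 -0.01] gap 0.0304 q7 1.2
```

Perfectly placed. Closing.

```bash
python3 -m creep '{"linear":[[0,0,0],[0,0,0],[0,0,0],[0,0,0],[0,0,0],[0,0,0]],"delta_rot":[[0,0,0],[0,0,0],[0,0,0],[0,0,0],[0,0,0],[0,0,0]],"hand":[1,1,1,1,1,1]}' 25; python3 st.py; python3 -m creep '{"linear":[[0,0,0],[0,0,0],[0,0,0],[0,0,0],[0,0,0],[0,0,0]],"delta_rot":[[0,0,-2],[0,0,-5],[0,0,-6],[0,0,-5],[0,0,-2],[0,0,0]],"hand":[1,1,1,1,1,1]}' 25; python3 st.py
```

```text
time: 11.75
position: [0.5388, 0.2414, 0.2468]
tcp_rot: [0.002, -0.032, 0.999, 0.001]
contact_force: [0.1, 0.6, -2.3]
finger_gap: 0.0136
11.75 tcp [0.5388 0.2414 0.2468] grasp [0.5394 0.2416 0.0758] jaw heading 93.63 untilt deg [-0.07  0.2 ] F [ 0.1  0.6 -2.3] T [ 0.04 -0.01 -0.  ] gap 0.0136 q7 1.2
time: 12.25
position: [0.5387, 0.2416, 0.2468]
tcp_rot: [0.002, 0.15, 0.989, 0.001]
contact_force: [-0.2, -1.0, -1.7]
finger_gap: 0.0137
12.25 tcp [0.5387 0.2416 0.2468] grasp [0.5394 0.2417 0.0758] jaw heading 72.73 untilt deg [-0.03  0.23] F [-0.2 -1.  -1.7] T [-0.08 -0.03 -0.04] gap 0.0137 q7 0.9
```

```bash
python3 -m creep '{"linear":[[0,0,0],[0,0,0],[0,0,0],[0,0,0],[0,0,0],[0,0,0],[0,0,0],[0,0,0]],"delta_rot":[[0,0,-4],[0,0,-6],[0,0,-6],[0,0,-6],[0,0,-6],[0,0,-6],[0,0,-3],[0,0,0]],"hand":[1,1,1,1,1,1,1,1]}' 25; python3 st.py
```

```text
time: 12.92
position: [0.5387, 0.242, 0.2468]
tcp_rot: [0.002, 0.465, 0.885, 0.0]
contact_force: [1.4, 0.2, -1.2]
finger_gap: 0.0135
12.9167 tcp [0.5387 0.242  0.2468] grasp [0.5395 0.2418 0.0758] jaw heading 34.6 untilt deg [0.08 0.24] F [ 1.4  0.2 -1.2] T [-0.23 -0.03 -0.04] gap 0.0135 q7 0.35
```

```bash
python3 -m creep '{"linear":[[0,0,0],[0,0,0],[0,0,0],[0,0,0],[0,0,0],[0,0,0],[0,0,0]],"delta_rot":[[0,0,-4],[0,0,-6],[0,0,-6],[0,0,-6],[0,0,-4],[0,0,-2],[0,0,0]],"hand":[1,1,1,1,1,1,1]}' 25; python3 st.py
```

```text
time: 13.5
position: [0.5389, 0.2422, 0.2468]
tcp_rot: [0.002, 0.667, 0.745, 0.0]
contact_force: [0.2, -0.2, -1.4]
finger_gap: 0.0139
13.5 tcp [0.5389 0.2422 0.2468] grasp [0.5395 0.2418 0.0758] jaw heading 6.37 untilt deg [0.13 0.19] F [ 0.2 -0.2 -1.4] T [-0.2   0.02 -0.05] gap 0.0139 q7 -0.05
```

```bash
python3 -m creep '{"linear":[[0,0,0],[0,0,0],[0,0,0],[0,0,0]],"delta_rot":[[0,0,-4],[0,0,-4],[0,0,-1],[0,0,0]],"hand":[1,1,1,1]}' 25; python3 st.py
```

```text
time: 13.83
position: [0.5391, 0.2422, 0.2468]
tcp_rot: [0.002, 0.721, 0.693, 0.0]
contact_force: [1.1, -0.1, -0.8]
finger_gap: 0.0137
13.8333 tcp [0.5391 0.2422 0.2468] grasp [0.5396 0.2418 0.0758] jaw heading -2.29 untilt deg [0.12 0.17] F [ 1.1 -0.1 -0.8] T [-0.14  0.06 -0.07] gap 0.0137 q7 -0.17
```

```bash
python3 -m creep '{"linear":[[0,0,0],[0,0,0],[0,0,0],[0,0,0],[0,0,0]],"delta_rot":[[0,0,0],[0,0,0],[0,0,0],[0,0,0],[0,0,0]],"hand":[0.8,0.7,0.65,0.65,0.65]}' 25; python3 -m creep '{"linear":[[0,0,0.01],[0,0,0.025],[0,0,0.03],[0,0,0.03],[0,-0.01,0.025],[0,-0.015,0.01],[0,-0.01,0],[0,0,0]],"delta_rot":[[0,0,0],[0,0,0],[0,0,0],[0,0,0],[0,0,0],[0,0,0],[0,0,0],[0,0,0]],"hand":[0.65,0.65,0.65,0.65,0.65,0.65,0.65,0.65]}' 25; python3 st.py
python3 - <<'E'
from meas import *
K,T,I,D=snap("wrist"); save("w5.png",I); np.savez("w5.npz",K=K,T=T,I=I,D=D); limiter(K,T,I,D)
E
```

```text
time: 14.25
position: [0.5392, 0.2423, 0.2474]
tcp_rot: [0.001, 0.718, 0.696, 0.001]
contact_force: [0.4, -0.2, 0.2]
finger_gap: 0.032
time: 14.92
position: [0.5376, 0.2039, 0.3852]
tcp_rot: [0.001, 0.718, 0.696, 0.0]
contact_force: [1.0, -0.6, -0.7]
finger_gap: 0.0323
14.9167 tcp [0.5376 0.2039 0.3852] grasp [0.5379 0.2037 0.2142] jaw heading -1.74 untilt deg [0.09 0.1 ] F [ 1.  -0.6 -0.7] T [-0.11  0.08  0.03] gap 0.0323 q7 -0.21
top z 0.0918 rect [array([539.7, 240.9]), array([150.4, 150.6]), np.float64(89.8)]
pin px [323.   76.5] [314, 67, 19, 20, 280] ray z.0955 [0.5426 0.307  0.0955] rect [array([542.7, 306.7]), array([14., 14.]), np.float64(73.8)]
z 0.076 494 [0.5399 0.241  0.0835] [array([540. , 241.2]), array([33.6, 12.9]), np.float64(88.0)]
z 0.05 530 [0.539  0.245  0.0548] [array([542.5, 246.4]), array([47. , 34.6]), np.float64(60.1)]
  far 43 [0.5403 0.2696 0.0613]
```

View pics/w5.png

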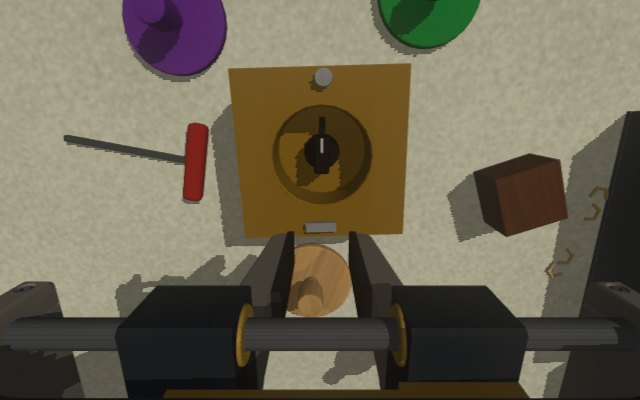

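Limit knob: pointer heading 88.0°, pin heading 87.5°, so that step is done. The picture shows the nose at (322,120) in line with the pin at (323,77), and the block on the far side at (320,227). Moving to the speed control, staying high.

```bash
python3 -m creep '{"linear":[[0,-0.015,0.015],[0.002,-0.03,0.015],[0.002,-0.03,0.01],[0.002,-0.03,0],[0.002,-0.03,0],[0.002,-0.03,0],[0.002,-0.03,0],[0.002,-0.03,0]],"delta_rot":[[0,0,5],[0,0,6],[0,0,6],[0,0,6],[0,0,6],[0,0,6],[0,0,6],[0,0,6]],"hand":[0.2,0,0,0,0,0,0,0]}' 25; python3 st.py
```

```text
time: 15.63
position: [0.5474, -0.0171, 0.4124]
tcp_rot: [-0.004, 0.354, 0.935, -0.008]
contact_force: [0.8, 0.2, -0.4]
finger_gap: 0.0835
15.6333 tcp [ 0.5474 -0.0171  0.4124] grasp [ 0.545  -0.0192  0.2414] jaw heading 48.53 untilt deg [ 0.69 -0.8 ] F [ 0.8  0.2 -0.4] T [-0.02  0.02  0.02] gap 0.0835 q7 0.98
```

```bash
python3 -m creep '{"linear":[[0.002,-0.03,0.005],[0.002,-0.03,0.005],[0.002,-0.03,0],[0.002,-0.03,0],[0.002,-0.03,0],[0.002,-0.025,0],[0.002,-0.01,0],[0,0,0]],"delta_rot":[[0.3,-0.4,6],[0.3,-0.4,6],[0,0,6],[0,0,6],[0,0,6],[0,0,6],[0,0,3],[0,0,0]],"hand":[0,0,0,0,0,0,0,0]}' 25; python3 st.py
python3 - <<'E'
from h import *
K,T,I,D=snap("wrist"); save("w6.png",I); np.savez("w6.npz",K=K,T=T,I=I,D=D)
E
```

```text
time: 16.3
position: [0.5582, -0.215, 0.4071]
tcp_rot: [-0.01, 0.005, 1.0, -0.003]
contact_force: [-0.8, 0.2, 0.1]
finger_gap: 0.0921
16.3 tcp [ 0.5582 -0.215   0.4071] grasp [ 0.5548 -0.216   0.2361] jaw heading 89.4 untilt deg [ 0.35 -1.16] F [-0.8  0.2  0.1] T [ 0.08 -0.06 -0.01] gap 0.0921 q7 2.04
```

View pics/w6.png

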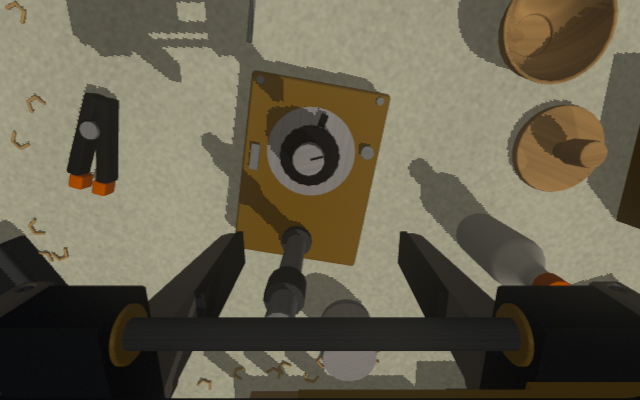

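The ring's nose is at (322,120). The round pin is at (366,152) and the block at (255,155). The two small discs at (259,80) and (380,101) are only housing screws. Measuring.

```bash
cat > meas2.py <<'E'
from h import *
def head(K,T,I,D,pinbox,c0=(.517,-.229)):
    P=cloud(K,T,D); V=I.max(2).astype(int); S=V-I.min(2); ok=D>0; x,y,z=P[...,0],P[...,1],P[...,2]; r=np.hypot(x-c0[0],y-c0[1])
    rect=lambda q:[np.round(a,1) for a in cv2.minAreaRect((q[:,:2]*1000).astype(np.float32))]
    q=P[ok&(r<.025)&(z>.1)&(z<.112)]; print("fine",len(q),rect(q))
    q=P[ok&(r<.036)&(z>.074)&(z<.083)]; print("ring",len(q),rect(q)); c=np.array(rect(q)[0])/1000
    r=np.hypot(x-c[0],y-c[1])
    q=P[ok&(V<70)&(S<30)&(r>.033)&(r<.047)&(z>.047)&(z<.056)]; m=q.mean(0)
    print("nose",len(q),m.round(4),"heading",np.degrees(np.arctan2(m[1]-c[1],m[0]-c[0])).round(2),"rmax",np.hypot(*(q[:,:2]-c).T).max().round(4))
    u0,u1,v0,v1=pinbox; g=np.zeros(D.shape,bool); g[v0:v1,u0:u1]=True
    g&=ok&(S<40)&(V>70)&(r>.05)&(r<.085); n,l,st,cc=cv2.connectedComponentsWithStats(g.astype(np.uint8)); k=1+st[1:,4].argmax()
    q=P[(l==k)&(z>.0455)]; w=onplane(K,T,cc[k],.0455)
    for nm,p in(("pin ray",w[:2]),("pin rect",np.array(rect(q)[0])/1000)): print(nm,p.round(4),"heading",np.degrees(np.arctan2(p[1]-c[1],p[0]-c[0])).round(2),st[k].tolist(),rect(q)[1])
E
python3 - <<'E'
from meas2 import *
z=np.load("w6.npz"); head(*[z[k] for k in "KTID"],(352,382,138,168))
E
```

```text
fine 806 [array([ 517.2, -228.8]), array([29.1, 28.8]), np.float64(26.9)]
ring 1973 [array([ 517.4, -228.8]), array([60.6, 60.7]), np.float64(79.7)]
nose 73 [ 0.4815 -0.215   0.0517] heading 159.02 rmax 0.0438
pin ray [ 0.5181 -0.1671] heading 89.37 [360, 146, 14, 14, 140] [13.4 13.6]
pin rect [ 0.5175 -0.1672] heading 89.91 [360, 146, 14, 14, 140] [13.4 13.6]
```

Axis (0.5174, −0.2288), pointer 159.0°, pin 89.6°, so the turn is −69.4°. I start with the jaws at 118° and end at 48.6°, which keeps the gripper body at least 52° away from the post direction.

```bash
python3 -m creep '{"linear":[[-0.012,-0.004,0],[-0.012,-0.004,0],[-0.01,-0.003,0],[-0.004,0,0],[0,0,0],[0,0,0],[0,0,0]],"delta_rot":[[0.2,-0.5,5],[0.1,-0.5,6],[0,0,6],[0,0,6],[0,0,4],[0,0,0],[0,0,0]],"hand":[0,0,0,0,0,0,0]}' 25; python3 st.py
```

```text
time: 16.93
position: [0.5194, -0.2136, 0.3982]
tcp_rot: [-0.007, -0.237, 0.971, 0.004]
contact_force: [-0.2, 1.0, -0.8]
finger_gap: 0.0917
16.9333 tcp [ 0.5194 -0.2136  0.3982] grasp [ 0.5167 -0.2129  0.2272] jaw heading 117.47 untilt deg [-0.24 -0.9 ] F [-0.2  1.  -0.8] T [ 0.09 -0.    0.03] gap 0.0917 q7 2.51
```

```bash
python3 -m creep '{"linear":[[-0.002,-0.013,-0.01],[0,-0.002,-0.02],[0,0,-0.02],[0,0,-0.02],[0,0,-0.01],[0,0,0],[0,0,0]],"delta_rot":[[-0.2,-0.8,0],[0,0,0],[0,0,0],[0,0,0],[0,0,0],[0,0,0],[0,0,0]],"hand":[0,0,0,0,0,0,0]}' 25; python3 st.py
```

```text
time: 17.52
position: [0.52, -0.2218, 0.3138]
tcp_rot: [-0.0, -0.233, 0.972, 0.002]
contact_force: [0.9, -0.3, 0.5]
finger_gap: 0.0918
17.5167 tcp [ 0.52   -0.2218  0.3138] grasp [ 0.5198 -0.2212  0.1428] jaw heading 117.0 untilt deg [-0.19 -0.08] F [ 0.9 -0.3  0.5] T [ 0.01 -0.02  0.01] gap 0.0918 q7 2.56
```

```bash
python3 -m creep '{"linear":[[-0.002,-0.007,0],[0,0,0],[0,0,0]],"delta_rot":[[-0.2,0,0],[0,0,0],[0,0,0]],"hand":[0,0,0]}' 25; python3 st.py
```

```text
time: 17.77
position: [0.519, -0.2289, 0.3158]
tcp_rot: [0.0, -0.233, 0.972, -0.001]
contact_force: [0.1, 0.2, -0.0]
finger_gap: 0.0919
17.7667 tcp [ 0.519  -0.2289  0.3158] grasp [ 0.5192 -0.2291  0.1448] jaw heading 116.99 untilt deg [0.07 0.07] F [ 0.1  0.2 -0. ] T [0.08 0.01 0.03] gap 0.0919 q7 2.57
```

Now down about 70 mm to TCP z ≈ 0.245.

```bash
python3 -m creep '{"linear":[[-0.0015,0,-0.01],[0,0,-0.015],[0,0,-0.015],[0,0,-0.01],[0,0,-0.003],[0,0,0],[0,0,0]],"delta_rot":[[0,0,0],[0,0,0],[0,0,0],[0,0,0],[0,0,0],[0,0,0],[0,0,0]],"hand":[0,0,0,0,0,0,0]}' 25; python3 st.py
```

```text
time: 18.35
position: [0.5178, -0.2301, 0.2627]
tcp_rot: [0.004, -0.232, 0.973, -0.003]
contact_force: [-0.1, -0.6, -0.6]
finger_gap: 0.092
18.35 tcp [ 0.5178 -0.2301  0.2627] grasp [ 0.5193 -0.2307  0.0917] jaw heading 116.85 untilt deg [0.18 0.5 ] F [-0.1 -0.6 -0.6] T [0.08 0.04 0.04] gap 0.092 q7 2.61
```

```bash
python3 -m creep '{"linear":[[0,0.001,-0.008],[0,0,-0.007],[0,0,-0.002],[0,0,0],[0,0,0]],"delta_rot":[[0.2,0.4,0],[0,0,0],[0,0,0],[0,0,0],[0,0,0]],"hand":[0,0,0,0,0]}' 25; python3 st.py
```

```text
time: 18.77
position: [0.5185, -0.2292, 0.2455]
tcp_rot: [0.002, -0.232, 0.973, -0.0]
contact_force: [0.4, 0.9, -0.9]
finger_gap: 0.0918
18.7667 tcp [ 0.5185 -0.2292  0.2455] grasp [ 0.5192 -0.2292  0.0745] jaw heading 116.86 untilt deg [0.   0.22] F [ 0.4  0.9 -0.9] T [0.03 0.07 0.01] gap 0.0918 q7 2.62
```

```bash
python3 -m creep '{"linear":[[-0.001,0,0],[0,0,0],[0,0,0],[0,0,0],[0,0,0],[0,0,0],[0,0,0]],"delta_rot":[[0,0.2,0],[0,0,0],[0,0,0],[0,0,0],[0,0,0],[0,0,0],[0,0,0]],"hand":[0.3,1,1,1,1,1,1]}' 40; python3 st.py;  python3 -m creep '{"linear":[[0,0,0],[0,0,0],[0,0,0],[0,0,0],[0,0,0],[0,0,0]],"delta_rot":[[0,0,-2],[0,0,-5],[0,0,-6],[0,0,-5],[0,0,-2],[0,0,0]],"hand":[1,1,1,1,1,1]}' 40; python3 st.py
```

```text
time: 19.35
position: [0.5174, -0.2289, 0.2462]
tcp_rot: [0.0, -0.232, 0.973, 0.0]
contact_force: [-0.5, -0.5, -1.0]
finger_gap: 0.059
19.35 tcp [ 0.5174 -0.2289  0.2462] grasp [ 0.5175 -0.2289  0.0752] jaw heading 116.86 untilt deg [-0.02  0.03] F [-0.5 -0.5 -1. ] T [-0.11 -0.07  0.02] gap 0.059 q7 2.62
time: 19.85
position: [0.5174, -0.2287, 0.2462]
tcp_rot: [0.0, -0.053, 0.999, -0.0]
contact_force: [-0.7, 0.5, 0.1]
finger_gap: 0.0592
19.85 tcp [ 0.5174 -0.2287  0.2462] grasp [ 0.5175 -0.2287  0.0752] jaw heading 96.13 untilt deg [0.02 0.03] F [-0.7  0.5  0.1] T [ 0.04  0.1  -0.09] gap 0.0592 q7 2.32
```

Target jaw heading is 116.9 − 69.4 = 47.5°, so −48.6° remains.

```bash
python3 -m creep '{"linear":[[0,0,0],[0,0,0],[0,0,0],[0,0,0],[0,0,0],[0,0,0],[0,0,0],[0,0,0]],"delta_rot":[[0,0,-4],[0,0,-6],[0,0,-6],[0,0,-6],[0,0,-6],[0,0,-6],[0,0,-3],[0,0,0]],"hand":[1,1,1,1,1,1,1,1]}' 40; python3 st.py
```

```text
time: 20.52
position: [0.5176, -0.2283, 0.2462]
tcp_rot: [0.0, 0.274, 0.962, -0.0]
contact_force: [-0.4, 0.2, 1.3]
finger_gap: 0.0592
20.5167 tcp [ 0.5176 -0.2283  0.2462] grasp [ 0.5176 -0.2285  0.0752] jaw heading 58.18 untilt deg [0.05 0.  ] F [-0.4  0.2  1.3] T [ 0.    0.11 -0.16] gap 0.0592 q7 1.78
```

```bash
python3 -m creep '{"linear":[[0,0,0],[0,0,0],[0,0,0],[0,0,0]],"delta_rot":[[0,0,-4],[0,0,-4.5],[0,0,-2],[0,0,0]],"hand":[1,1,1,1]}' 40; python3 st.py
```

```text
time: 20.85
position: [0.5177, -0.2283, 0.2462]
tcp_rot: [0.0, 0.359, 0.933, -0.0]
contact_force: [-0.5, -0.0, 1.0]
finger_gap: 0.0594
20.85 tcp [ 0.5177 -0.2283  0.2462] grasp [ 0.5177 -0.2284  0.0752] jaw heading 47.88 untilt deg [ 0.05 -0.01] F [-0.5 -0.   1. ] T [-0.    0.2  -0.13] gap 0.0594 q7 1.64
```

```bash
python3 -m creep '{"linear":[[0,0,0],[0,0,0],[0,0,0],[0,0,0],[0,0,0]],"delta_rot":[[0,0,0],[0,0,0],[0,0,0],[0,0,0],[0,0,0]],"hand":[0.3,0.1,0,0,0]}' 40; python3 -m creep '{"linear":[[0,0,0.01],[0,0,0.025],[0,0,0.035],[0,0,0.035],[0,0,0.03],[0,0,0.02],[0,0,0],[0,0,0]],"delta_rot":[[0,0,0],[0,0,0],[0,0,0],[0,0,0],[0,0,0],[0,0,0],[0,0,0],[0,0,0]],"hand":[0,0,0,0,0,0,0,0]}' 40; python3 -m creep '{"linear":[[0.01,-0.01,0],[0.008,-0.008,0],[0,0,0],[0,0,0]],"delta_rot":[[0,0,0],[0,0,0],[0,0,0],[0,0,0]],"hand":[0,0,0,0]}' 40;  python3 st.py
python3 - <<'E'
from h import *
K,T,I,D=snap("wrist"); save("w7.png",I); np.savez("w7.npz",K=K,T=T,I=I,D=D)
E
```

```text
time: 21.27
position: [0.5179, -0.2287, 0.2464]
tcp_rot: [0.001, 0.356, 0.935, -0.0]
contact_force: [-0.6, 0.1, -0.1]
finger_gap: 0.0889
time: 21.93
position: [0.5152, -0.2296, 0.4115]
tcp_rot: [0.0, 0.356, 0.934, -0.0]
contact_force: [0.2, 0.3, -1.0]
finger_gap: 0.0919
time: 22.27
position: [0.533, -0.2477, 0.4096]
tcp_rot: [-0.002, 0.356, 0.935, -0.0]
contact_force: [-0.2, -0.2, -0.2]
finger_gap: 0.0917
22.2667 tcp [ 0.533  -0.2477  0.4096] grasp [ 0.5324 -0.2475  0.2386] jaw heading 48.3 untilt deg [-0.06 -0.18] F [-0.2 -0.2 -0.2] T [-0.02 -0.02 -0.02] gap 0.0917 q7 1.52
```

View pics/w7.png

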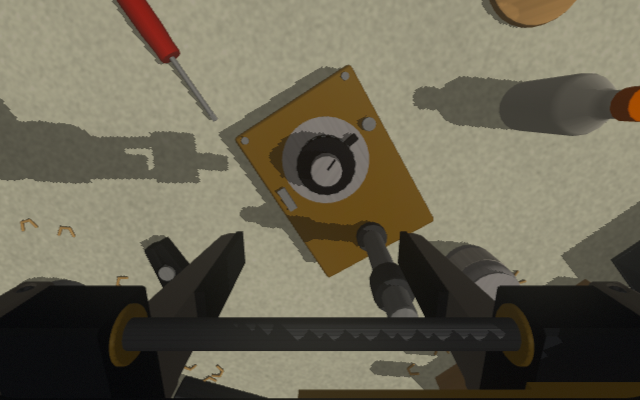

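The nose at (352,140) points at the round pin at (369,124). Next I measure that, check the fine knob's line against its start, and re-check the lid.

Run:
```python
from meas2 import *
z=np.load("w7.npz"); head(*[z[k] for k in "KTID"],(355,385,110,138))
for f in("w6","w7"):
    z=np.load(f+".npz"); K,T,I,D=[z[k] for k in "KTID"]; P=cloud(K,T,D)
    r=np.hypot(P[...,0]-.5173,P[...,1]+.2288); m=(D>0)&(r<.013)&(P[...,2]>.1)&(P[...,2]<.112); g=I.max(2).astype(int)
    q=P[m&(g<.65*np.median(g[m]))][:,:2]-[.5173,-.2288]; q=q[np.hypot(*q.T)<.0135]; far=q[np.hypot(*q.T)>.006]
    print(f,"fine line px",len(far),"heading",np.degrees(np.arctan2(*far.mean(0)[::-1])).round(1))
K,T,I,D=snap("top"); save("t8.png",I); P=cloud(K,T,D); P0=np.load("top0.npz")
m=(D>0)&(np.hypot(P[...,0]-.521,P[...,1]-.068)<.045)&(P[...,2]<.03); print("lid top z",np.median(P[m][:,2]).round(4),m.sum())
d=cv2.absdiff(I,P0["I"]).max(2); save("d8.png",np.hstack([I]))
```

```text
fine 774 [array([ 517.7, -228.9]), array([28.9, 29.3]), np.float64(67.5)]
ring 1885 [array([ 517.7, -229. ]), array([60.4, 60.4]), np.float64(80.0)]
nose 73 [ 0.5178 -0.191   0.0515] heading 89.8 rmax 0.0432
pin ray [ 0.518  -0.1673] heading 89.72 [362, 117, 14, 14, 151] [13.7 13.3]
pin rect [ 0.5177 -0.1675] heading 90.0 [362, 117, 14, 14, 151] [13.7 13.3]
w6 fine line px 20 heading 102.7
w7 fine line px 13 heading 101.9
lid top z 0.0107 632
```

View pics/t8.png

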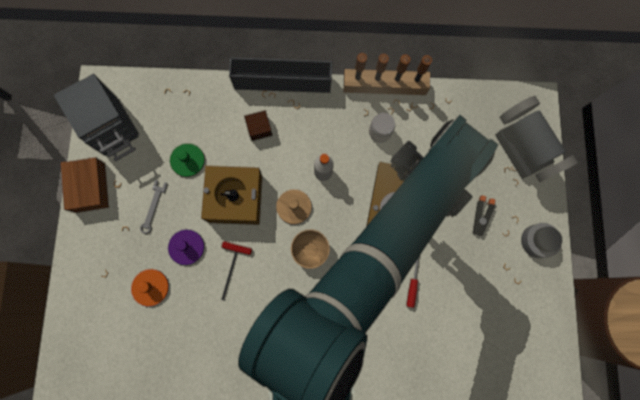

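The top view shows the lid on the table at (293,207), the limit knob pointing at its pin, and everything else where it was. Handing in.

```bash
python3 -c "
from cell import arm
print(arm.hand_in())"
```

```text
the job is handed in; nothing more can be done
None
```

The job is done and handed in at about 22 s of robot time; the hand-in gives no verdict. I lifted the wooden lid off the limiter and set it on free table top near (0.52, 0.07). I then turned the sunken knob about −96° and the outer speed ring about −69°, each to its housing's round pin.

| Last check | Measured |
|---|---|
| Lid | right way up, upper face about 12 mm above the table, slope about 0.001, let go |
| Limit knob | pointer at 88.0°, round pin at 87.5° (limit about 5°) |
| Speed ring | pointer at 89.8°, round pin at 89.7–90.0° (limit about 5°) |
| Inner fine knob | line at 102.7° before and 101.9° after: 0.2 mm at the rim, within measuring noise (limit 2 mm) |
| Bystanders | in their original places in the last top view by eye; driver partly hidden by the arm |
| Gripper | open and clear, about 0.4 N on the force reading |

No check failed or disagreed. The lid's height read 10.7 mm in the last top view and 13.7 mm in the earlier wrist view. That matches its 12 mm thickness within the camera error of about 2 mm.

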